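Oil the sandwich press hinge and poise its lid

TASK

Oil the sandwich press's hinge: take the yellow oiler pen from its stand, touch its tip for a moment on the left and then on the right brass oil port, and put the pen back upright in its stand. Then grip the lid's black handle bar and swing the lid up steadily to its balance point (a little short of upright, red pointer straight up at the green mark), never letting it slam shut or tip over backward, and finish while still gripping the bar and holding the lid poised there so that the oil can soak in; leave everything else where it stands.

Things in the scene. Friction and masses are not known exactly. Their poses are not given: they have to be found in the camera images.
- press: compact sandwich press fixed on the stove top between the burner grates (41 high); black base 120 deep (x) x 110 wide (y), 53 high with its lower plate; origin under the base's centre, x to its rear (hinge side, away from the robot), y to its left, z up
- lid_angle (a joint): angle of the press's steel lid, rad: 0 closed, grows as the front edge rises and swings over to the rear, stop at 2.0. About 0.5 kg, hinge almost frictionless: let go, it falls shut or over backward. It balances (centre of mass over the hinge) at 1.33: the red pointer on the hinge's left end then points straight up at the white disc's green mark, and the lid leans 14 degrees short of upright
- hinge (a point): centre of the lid's hinge axis, which runs along the press's y; at (66, 0, 48) mm in the press frame
- lid: the press's steel lid with its handle, shell 92 x 106 x 26; origin on the hinge axis (same point as hinge)
- handle_bar (a point): black round handle bar at the lid's front, 14 mm diameter, 96 long, along the press's y, on two 10 mm end rods 86 apart; 51 mm from bar centre to the lid's front edge. This is the bar's centre; lid closed: 178 in front of the hinge axis, 24 above it (so it circles the hinge at radius 179.6, starting 0.134 rad above level). Pinched from above, it turns between the fingers
- port_left (a point): left oil port (press's +y side): brass disc 20 mm across with a flat top facing up, at the rear on the hinge bearing; this is the centre of the top, at (66, 40, 64) mm in the press frame. The closed lid's top is 83 high and ends 31 mm in front of the ports' centres
- port_right (a point): right oil port, like the left, at (66, -40, 64) mm in the press frame
- pen: oiler pen, 134 long, 40 g, standing tip down in its stand; origin at the tip, z up along the pen. Brass stem 10 mm diameter up to 50, black flange 32 mm diameter from 50 to 55, yellow round body 18 mm diameter from 60 to 126 (grip it here)
- pen_tip (a point): the pen's tip (its origin)
- pen_flange (a point): centre of the underside of the pen's flange, 50 above the tip
- stand: fixed grey upright tube for the pen, 70 high, 35 outside diameter, bore 24, foot 68 across, on the counter to the right; origin under its centre. The flange rests on its rim, the tip hangs 20 above the counter
- stand_mouth (a point): centre of the tube's rim, 70 above the counter
- tin: bystander: green food tin, 75 mm across, 110 tall (mm); origin under it
- kettle: bystander: pale steel kettle with black arched handle, 194x231x234, standing on a rear burner grate (mm); origin under it
- mug: bystander: striped tea mug, 90x120x88 (mm); origin under it
- mill: bystander: wooden pepper mill, 58 across, 170 tall (mm); origin under it
- spoon: bystander: steel teaspoon, 130 long (mm); origin under it

How it is judged:
On the way, in this order (a step that is already met when the one before it is completed fails the run):
1. pen tip touches the left oil port (contact force between pen and press above 0.3 N and distance between pen_tip and port_left below 0.011 m), for 0.1 s.
2. pen tip touches the right oil port (contact force between pen and press above 0.3 N and distance between pen_tip and port_right below 0.011 m), for 0.1 s.
3. pen back upright in its stand and let go (distance between pen_flange and stand_mouth below 0.009 m and angle between pen's own z axis and vertical below 0.12 rad and contact force between the fingers and pen below 0.05 N), for 0.2 s.
4. lid gripped by its bar and poised at its balance point (value of joint lid_angle between 1.25 and 1.41 rad and velocity of joint lid_angle between -0.05 and 0.05 rad/s and contact force between the fingers and lid above 2 N and distance between the grasp point and handle_bar below 0.04 m), for 0.3 s.
At the end, for the whole second after the job is handed in: the lid's joint stays within 0.08 rad of 1.33 with speed under 0.05 rad/s, the fingers grip the lid with more than 2 N, at its bar (within 40 mm), and the pen is upright (within 0.12 rad) in its stand, flange within 9 mm of the rim's centre, not touched by the fingers (all of step 3 and all of step 4); the arm keeps its last pose, push and grip.
It fails at once if the lid tips over backward past its balance point (beyond 1.6 rad) (value of joint lid_angle above 1.6 rad).
It fails at once if the lid falls or slams (faster than 2 rad/s) (velocity of joint lid_angle below -2 rad/s or velocity of joint lid_angle above 2 rad/s).
It fails at once if a bystander is moved by more than 25 mm (distance of any of tin, kettle, mug, mill, spoon from where it was at the start of the episode above 0.025 m).
It also fails if it takes over 72 s, if anything falls off the work surface, if the arm or the gripper's body presses on something with over 40 N, if the wrist force passes 120 N, or if a joint passes its speed limit or range.

ROBOT

A 6-joint arm with a two-finger parallel gripper is mounted at the origin on a cart in front of the work surface, level with it; the furniture and walls round the work are solid. World frame = base frame: x ahead of the robot, y to its left, z up, the work surface at z = 0. Lengths are in m, angles in rad, forces in N, time in s.
With the tool pointing down it reaches from about 0.25 to 0.725 m from the base axis. Payload 4 kg.
Tool frame: the origin (TCP) lies midway between the tips of the shut fingers; the grasp point (between the pads) lies 19 mm behind it; z points along the fingers, y is the line along which they close (so a half turn about z gives the same grasp; the last joint's range is limited). The gripper opens to 85 mm and grips with 20 to 120 N. Pads are 22 mm wide; open, the fingers measure 114 mm over their backs; the gripper's body (76 mm by 85 mm) begins 54 mm behind the grasp point. The pads swing forward as they close: fully open they stand 13 mm farther back than shut.
Start: joints at [1.234, 0.241, 0.005, 1.335, 0, 1.571], TCP at [0.165, 0.472, 0.231] pointing down, gripper open.
Joint ranges: [-2.72, 2.72], [-1.05, 1.87], [-1.09, 1.28], [-1.99, 2.15], [-1.42, 1.44], [-3.14, 3.14]. Speed limits (rad/s): [2.79, 2.79, 3.14, 3.14, 3.14, 3.14].

INTERFACE

Orientations are given as a unit quaternion [x, y, z, w].
In Python, from workcell import bot gives the robot as it stands. The module is installed in compiled form; this text tells all that it offers.
- The arm moves only by the tool jog_arm, never from a script. Its argument "deltas" is a list of rows, each an object with "fingers": the opening, from 0 (shut) to 1 (fully open); "delta_pos": the shift along the tool's x, y, z normalised to -1 to 1, where 1 is 300 mm, a list of three; "yaw": the turn about the tool's z normalised to -1 to 1, where 1 is pi/4 rad. A call has 1 to 12 rows; each row is the pose to reach, as a shift and turn from the pose commanded when the call began, along the tool's axes at that moment; what a row does not reach only later rows make up. A row lasts 1/10 s, in which the tool goes at most 50 mm and 8.59 degrees, less where a joint would pass 70% of its speed; a pose out of reach is approached as far as the arm can. A call with a number of a shift or a turn outside -1 to 1 is refused whole. A call with a gripper value outside its range is refused whole. The fingers move at their own pace and stop on an object; the grip force is fixed at half the most. Time passes only in rows, so rows that repeat a pose let the fingers close. It gives the time, the measured TCP pose, the force, the opening and the grip force at its end, in the units of the state.
- bot.get_obs(): the state, without advancing time (a new reading comes with each control period).
- bot.camera(name): name is "scene" or "top"; returns a dict with "image" (400x640x3 uint8, red, green, blue), "range_z" (400x640 float32, m along the optical axis (not along the pixel's ray), 0 where there is no reading), "fx", "fy", "cx", "cy" (pixels), "rvec" (rotation vector, rad) and "tvec" (3), from world to camera coordinates, as OpenCV has them. Camera axes: x right, y down, z forward; pixel columns grow to the right and rows downward; lengths in m; the calibration is good to about 2 mm. A picture is of the moment at which its call begins.
- bot.job_done(): hands the job in; it is judged then, once.
The state is a dict: "clock": time; "joint_pos": joint angles; "joint_vel": joint speeds; "tau": joint torques, N m; "eef_pos": TCP position; "tool_rot": TCP orientation; "ft_force": force on the tool from outside, world axes, zero at the start; "ft_torque": the same for the moment, N m; "grip_width": finger opening in m; "grasp_force": force on a finger pad.
Only numpy, scipy, OpenCV 4.12 (cv2) and the standard library are available. Lean on these libraries where they do the work, as an engineer would, in place of code of your own. Each camera call takes 0.05 s, during which the arm holds its last target. There are 200 camera calls.

## Working session

There is one attempt and no reset: what is moved stays moved. The work goes in short steps, Python scripts to look and compute and a tool call to move; the robot and the scene stay as the last step left them, time stands still between calls to the robot, and variables do not carry over. Pictures are saved under pics/ and viewed, at most 10 in all, crops included, and the job is handed in when it is done.

Besides the shell and the picture viewer there is one more tool, called in YAML: its name, and indented under it one key for each argument. jog_arm: Moves the arm, as the interface text tells. Scaled input: -1 to 1 covers 300 mm each way for a shift and pi/4 rad each way for a turn. Its arguments: {"type":"object","properties":{"deltas":{"type":"array","items":{"type":"object","properties":{"fingers":{"type":"number"},"delta_pos":{"type":"array","items":{"type":"number"}},"yaw":{"type":"number"}}}}},"required":["deltas"]}

```bash
mkdir -p pics; cat > h.py <<'E'
import numpy as np, cv2
from workcell import bot
def cam(n):
    c=bot.camera(n); c['R']=cv2.Rodrigues(np.array(c['rvec'],float))[0]; c['t']=np.array(c['tvec'],float).ravel(); return c
def world(c):
    v,u=np.mgrid[0:400,0:640]; z=c['range_z']
    p=np.stack([(u-c['cx'])/c['fx']*z,(v-c['cy'])/c['fy']*z,z],-1)
    w=(p-c['t'])@c['R']; w[z==0]=np.nan; return w
def ray(c,u,v,h):
    d=c['R'].T@np.array([(u-c['cx'])/c['fx'],(v-c['cy'])/c['fy'],1]); o=-c['R'].T@c['t']
    return o+d*(h-o[2])/d[2]
def save(c,f): cv2.imwrite('pics/'+f,c['image'][:,:,::-1])
E
python3 - <<'E'
from h import *
for n in('scene','top'):
    c=cam(n); save(c,n+'0.png'); np.savez(n+'0.npz',**c); print(n,-c['R'].T@c['t'],c['fx'])
print(bot.get_obs())
E
```

```text
scene [0.02387224 1.32551059 1.27821509] 514.7445175542051
top [ 0.46079955 -0.02611658  1.36794424] 392.03184280045986
{'clock': 0.1, 'joint_pos': array([1.23400840e+00, 2.41353694e-01, 3.83632971e-03, 1.33520987e+00,
       1.45375576e-05, 1.57079184e+00]), 'joint_vel': array([-9.95337834e-05, -2.75346130e-03,  3.96132048e-03, -4.96721865e-04,
        1.05810342e-03, -3.40140354e-04]), 'tau': array([ 9.60456009e-05, -3.73138082e+01,  2.53010505e+01,  1.07980199e-02,
        1.14227032e-04, -8.08866531e-06]), 'eef_pos': array([0.16503244, 0.47136362, 0.23048534]), 'tool_rot': array([ 1.67596962e-01,  9.85855124e-01, -9.50579742e-04, -1.68977545e-04]), 'ft_force': array([ 0.6006816 ,  0.45410488, -0.52481671]), 'ft_torque': array([-0.01356367, -0.01247706,  0.0210008 ]), 'grasp_force': 0.0, 'grip_width': 0.08542954655391255}
```

View pics/scene0.png

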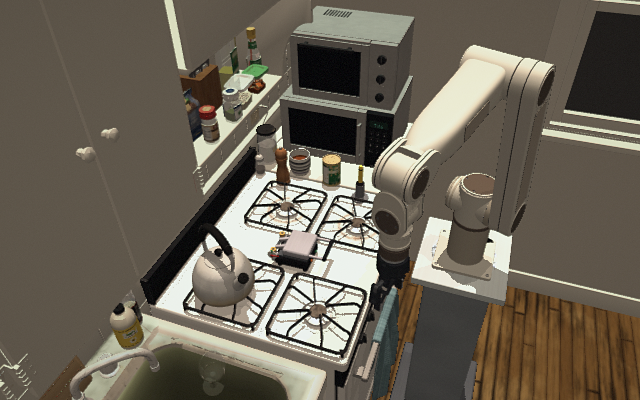

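View pics/top0.png

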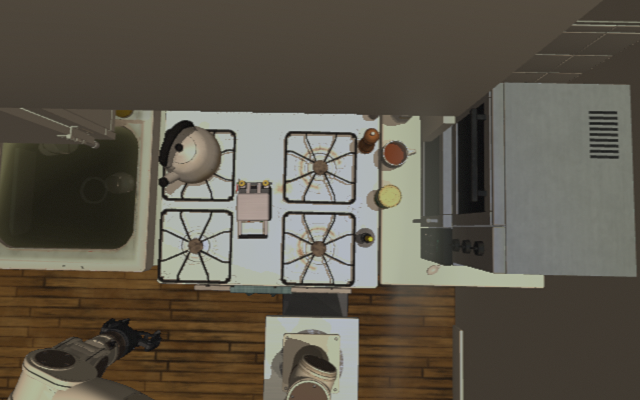

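The scene view shows the press mid-stove at about (297,248), and the pen stand at (360,182). The top view shows the press lid at (254,207), its bar at (252,237), the ports near (240,184) and (267,184), and the pen at (368,239).

```bash
python3 - <<'E'
from h import *
C={}
for n in('scene','top'):
    d=np.load(n+'0.npz'); c={k:d[k] for k in d.files}; C[n]=c; c['w']=world(c); c['hsv']=cv2.cvtColor(c['image'],cv2.COLOR_RGB2HSV)
def comps(n,m,box,mn=4):
    c=C[n];u0,v0,u1,v1=box; k=np.zeros((400,640),np.uint8);k[v0:v1,u0:u1]=m[v0:v1,u0:u1]
    N,l,s,ce=cv2.connectedComponentsWithStats(k)
    for i in range(1,N):
        if s[i,4]>=mn: print(n,s[i],ce[i].round(1),np.nanmedian(c['w'][l==i],0).round(3),'zmax',np.nanmax(c['w'][l==i][:,2]).round(3))
for n,bp,bb,bx in(('top',(355,225,385,255),(230,175,280,195),(230,225,275,242)),('scene',(345,155,375,205),(265,225,325,275),(300,225,340,270))):
    c=C[n];h,s,v=[c['hsv'][...,i].astype(int) for i in range(3)]
    print('yellow');comps(n,(h>20)&(h<36)&(s>120)&(v>80),bp)
    print('brass');comps(n,(h>8)&(h<30)&(s>90)&(v>70),bb)
    print('dark');comps(n,(v<60),bx,10)
w=C['top']['w']
for r,cc in((207,254),(237,252),(215,276),(270,220),(225,400)): print(r,cc,w[r,cc])
# enlarged crops
a=cv2.resize(C['top']['image'][165:250,225:385],None,fx=5,fy=5,interpolation=2)
b=cv2.resize(C['scene']['image'][160:280,255:375],None,fx=4.5,fy=4.5,interpolation=2)[:, :]
cv2.imwrite('pics/ct.png',a[:,:,::-1]);cv2.imwrite('pics/cs.png',b[:,:,::-1])
E
```

```text
yellow
top [367 236   6   6  26] [369.8 238.5] [ 0.429 -0.176  0.15 ] zmax 0.16
brass
top [239 180   7   6  30] [241.5 182.8] [0.601 0.246 0.065] zmax 0.071
top [262 180   7   6  32] [265.  182.8] [0.603 0.166 0.063] zmax 0.066
dark
top [230 225   2  17  19] [230.9 232.7] [0.436 0.282 0.027] zmax 0.031
top [239 235  28   3  83] [252.7 236. ] [0.425 0.198 0.079] zmax 0.084
yellow
scene [359 165   4   5  13] [360.6 167. ] [ 0.423 -0.172  0.15 ] zmax 0.159
scene [358 171   5  12  43] [359.8 176.7] [ 0.424 -0.17   0.107] zmax 0.137
brass
scene [279 231   6   6  27] [281.7 233.7] [0.6   0.167 0.063] zmax 0.071
scene [271 247   6   5  19] [273.6 248.7] [0.598 0.247 0.065] zmax 0.071
scene [311 259   2   3   6] [311.5 260. ] [0.47  0.225 0.034] zmax 0.037
dark
scene [304 225   7   7  16] [307.3 228.2] [0.543 0.078 0.026] zmax 0.033
scene [316 225   6  12  19] [318.2 230.4] [0.504 0.077 0.027] zmax 0.033
scene [334 230   6   8  12] [336.5 233.2] [0.432 0.083 0.038] zmax 0.044
scene [322 240  18  21  87] [329.  248.4] [0.421 0.192 0.077] zmax 0.087
scene [311 243   6  12  38] [314.  249.3] [0.476 0.188 0.044] zmax 0.071
scene [300 257  13  13 107] [304.8 263.4] [0.483 0.254 0.039] zmax 0.073
207 254 [0.52048277 0.1967143  0.08386729]
237 252 [0.42210732 0.20108987 0.07707398]
215 276 [0.49808175 0.13318264 0.00189063]
270 220 [0.30374496 0.32136403 0.00096421]
225 400 [ 0.47301959 -0.29906984 -0.00096484]
```

View pics/ct.png

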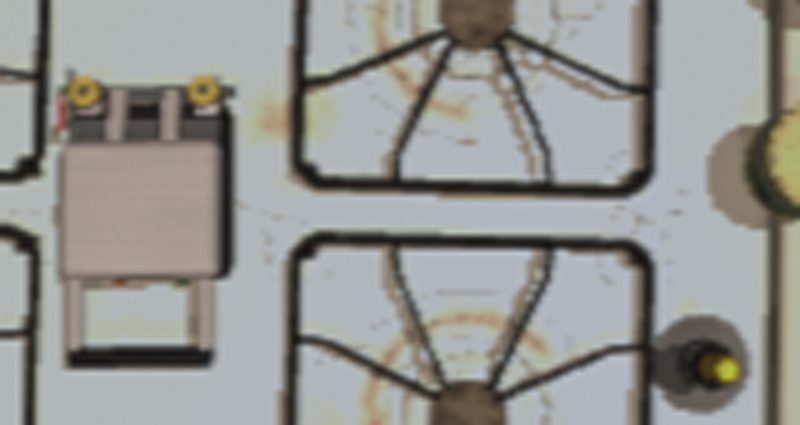

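View pics/cs.png

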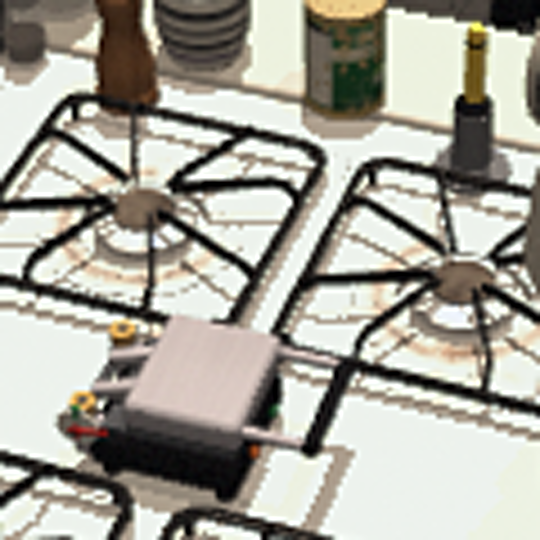

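```bash
cat >> h.py <<'E'
def tri(a,pa,b,pb):
    P=[np.array([[c['fx'],0,c['cx']],[0,c['fy'],c['cy']],[0,0,1.]])@np.c_[c['R'],c['t']] for c in(a,b)]
    X=cv2.triangulatePoints(P[0],P[1],np.array(pa,float).reshape(2,1),np.array(pb,float).reshape(2,1)).ravel(); return X[:3]/X[3]
E
python3 - <<'E'
from h import *
C={}
for n in('scene','top'):
    d=np.load(n+'0.npz'); C[n]={k:d[k] for k in d.files}
t,s=C['top'],C['scene']
print('L',tri(t,(241.5,182.8),s,(273.6,248.7)).round(4),ray(t,241.5,182.8,.063),ray(s,273.6,248.7,.063))
print('R',tri(t,(265,182.8),s,(281.7,233.7)).round(4),ray(t,265,182.8,.063),ray(s,281.7,233.7,.063))
print('pentop',tri(t,(369.8,238.5),s,(360.7,166.5)).round(4),ray(t,369.8,238.5,.153),ray(s,360.6,166.5,.15))
print('bar',tri(t,(252.7,236),s,(329,248.4)).round(4),ray(t,252.7,236,.075),ray(s,329,248.4,.075))
# bar line and lid edges in top view
g=cv2.cvtColor(t['image'],cv2.COLOR_RGB2HSV)
m=np.zeros((400,640),bool);m[230:242,235:272]=g[230:242,235:272,2]<60
v,u=np.nonzero(m);print('bar ends',ray(t,u.min(),v[u==u.min()].mean(),.075),ray(t,u.max(),v[u==u.max()].mean(),.075),np.polyfit(u,v,1))
# lid top points, tube/stand from depth
for n in C:
    w=world(C[n]); l=(abs(w[...,2]-.083)<.006)&(abs(w[...,0]-.51)<.08)&(abs(w[...,1]-.2)<.08)
    p=w[l][:,:2].astype(np.float32);print(n,'lid',len(p),cv2.minAreaRect(p))
    q=(w[...,2]>.03)&(abs(w[...,0]-.42)<.03)&(abs(w[...,1]+.17)<.03)
    p=w[q];print('stand/pen',[(z,len(k:=p[abs(p[:,2]-z)<.012]),k.mean(0).round(4)) for z in(.04,.06,.08,.1,.12,.145)])
    k=w[(abs(w[...,0]-.67)<.15)&(abs(w[...,1]-.38)<.2)&(w[...,2]>.12)]
    for z in(.14,.18,.22): kk=k[abs(k[:,2]-z)<.02]; print('kettle',z,len(kk),np.percentile(kk,[1,99],axis=0).round(3).tolist() if len(kk) else '')
E
```

```text
L [0.5994 0.2445 0.0619] [0.60171147 0.24508457 0.063     ] [0.5973622  0.24519514 0.063     ]
R [0.6028 0.1664 0.0592] [0.60340828 0.16620675 0.063     ] [0.60045493 0.1699153  0.063     ]
pentop [ 0.4259 -0.1769  0.1496] [ 0.42805616 -0.17583247  0.153     ] [ 0.42489323 -0.17668112  0.15      ]
bar [0.4217 0.1976 0.0772] [0.42537024 0.19926302 0.075     ] [0.42018601 0.19486223 0.075     ]
bar ends [0.42270716 0.24433354 0.075     ] [0.42636586 0.1554767  0.075     ] [-2.57953568e-03  2.36663801e+02]
scene lid 626 ((0.4988625645637512, 0.20615990459918976), (0.11242342740297318, 0.1308634877204895), 88.52703094482422)
stand/pen [(0.04, 42, array([ 0.4196, -0.1644,  0.0409])), (0.06, 46, array([ 0.4199, -0.1635,  0.0618])), (0.08, 55, array([ 0.4221, -0.1691,  0.0778])), (0.1, 24, array([ 0.4239, -0.1715,  0.0989])), (0.12, 23, array([ 0.4243, -0.1709,  0.1178])), (0.145, 28, array([ 0.4225, -0.1707,  0.1455]))]
kettle 0.14 1267 [[0.587, 0.36, 0.12], [0.764, 0.498, 0.159]]
kettle 0.18 546 [[0.573, 0.38, 0.16], [0.766, 0.483, 0.198]]
kettle 0.22 135 [[0.624, 0.384, 0.201], [0.768, 0.457, 0.239]]
top lid 864 ((0.5011510848999023, 0.2032863050699234), (0.1384410560131073, 0.10522249341011047), 1.278502106666565)
stand/pen [(0.04, 7, array([ 0.4286, -0.1626,  0.0433])), (0.06, 20, array([ 0.4288, -0.1676,  0.064 ])), (0.08, 44, array([ 0.4289, -0.1704,  0.0757])), (0.1, 4, array([ 0.4294, -0.168 ,  0.0977])), (0.12, 5, array([ 0.4285, -0.1682,  0.1223])), (0.145, 27, array([ 0.4275, -0.1749,  0.1489]))]
kettle 0.14 1197 [[0.59, 0.339, 0.121], [0.766, 0.468, 0.16]]
kettle 0.18 646 [[0.579, 0.375, 0.16], [0.756, 0.481, 0.192]]
kettle 0.22 87 [[0.627, 0.373, 0.201], [0.771, 0.456, 0.24]]
```

jog_arm:
  deltas:
    - {"delta_pos": [-0.62,-0.77,-0.07],"yaw": 1.0,"fingers": 0.6}
    - {"delta_pos": [-0.62,-0.77,-0.07],"yaw": 1.0,"fingers": 0.6}
    - {"delta_pos": [-0.62,-0.77,-0.07],"yaw": 1.0,"fingers": 0.6}
    - {"delta_pos": [-0.62,-0.77,-0.07],"yaw": 1.0,"fingers": 0.6}
    - {"delta_pos": [-0.62,-0.77,-0.07],"yaw": 1.0,"fingers": 0.6}
    - {"delta_pos": [-0.62,-0.77,-0.07],"yaw": 1.0,"fingers": 0.6}
    - {"delta_pos": [-0.62,-0.77,-0.07],"yaw": 1.0,"fingers": 0.6}

```text
clock: 0.8
eef_pos: [0.2656, 0.1877, 0.2526]
tool_rot: [0.537, 0.844, -0.0, 0.001]
ft_force: [0.2, 0.6, 0.1]
grip_width: 0.051
grasp_force: 0.0
```

```bash
cat > go.py <<'E'
# usage: go.py x y z psi : shift/yaw in move units for world TCP targets
import sys; from h import *; from scipy.spatial.transform import Rotation as Q
o=bot.get_obs(); R=Q.from_quat(o['tool_rot']).as_matrix(); psi=np.arctan2(R[1,1],R[0,1])
print('t',o['clock'],'p',o['eef_pos'].round(4),'psi',round(psi,3),'tilt',R[2].round(3),'F',o['ft_force'].round(2),'w',round(o['grip_width'],4),'g',o['grasp_force'],'j',o['joint_pos'].round(2))
a=list(map(float,sys.argv[1:]))
for i in range(0,len(a),4): print('d',(R.T@(np.array(a[i:i+3])-o['eef_pos'])/.3).round(4),'yaw',round((psi-a[i+3])/(np.pi/4),4))
E
python3 go.py .426 -.176 .2 .025
```

```text
t 0.8 p [0.2656 0.1877 0.2526] psi 0.438 tilt [-0.002  0.    -1.   ] F [0.2  0.6  0.08] w 0.051 g 0.0 j [ 0.62 -0.12 -0.33  1.36 -0.    1.75]
d [-1.3244 -0.0297  0.1775] yaw 0.5256
```

jog_arm:
  deltas:
    - {"delta_pos": [-1.0,-0.02,0.05],"yaw": 0.525,"fingers": 0.6}
    - {"delta_pos": [-1.0,-0.02,0.05],"yaw": 0.525,"fingers": 0.6}
    - {"delta_pos": [-1.0,-0.02,0.05],"yaw": 0.525,"fingers": 0.6}
    - {"delta_pos": [-1.0,-0.02,0.05],"yaw": 0.525,"fingers": 0.6}
    - {"delta_pos": [-1.0,-0.02,0.05],"yaw": 0.525,"fingers": 0.6}
    - {"delta_pos": [-1.0,-0.02,0.05],"yaw": 0.525,"fingers": 0.6}
    - {"delta_pos": [-1.0,-0.02,0.05],"yaw": 0.525,"fingers": 0.6}

```text
clock: 1.5
eef_pos: [0.391, -0.0847, 0.2364]
tool_rot: [0.697, 0.717, -0.0, 0.0]
ft_force: [-0.8, 0.1, 0.2]
grip_width: 0.0513
grasp_force: 0.0
```

```bash
python3 go.py .426 -.176 .21 .025 .426 -.176 .10 .025
```

```text
t 1.5 p [ 0.391  -0.0847  0.2364] psi 0.029 tilt [-0.001 -0.    -1.   ] F [-0.81  0.14  0.15] w 0.0513 g 0.0 j [-0.21  0.04 -0.22  1.31 -0.    1.33]
d [-0.3073  0.108   0.0883] yaw 0.0048
d [-0.3068  0.108   0.455 ] yaw 0.0048
```

jog_arm:
  deltas:
    - {"delta_pos": [-0.307,0.108,0.088],"yaw": 0.0,"fingers": 0.6}
    - {"delta_pos": [-0.307,0.108,0.088],"yaw": 0.0,"fingers": 0.6}
    - {"delta_pos": [-0.307,0.108,0.088],"yaw": 0.0,"fingers": 0.6}
    - {"delta_pos": [-0.307,0.108,0.2],"yaw": 0.0,"fingers": 0.6}
    - {"delta_pos": [-0.307,0.108,0.3],"yaw": 0.0,"fingers": 0.6}
    - {"delta_pos": [-0.307,0.108,0.4],"yaw": 0.0,"fingers": 0.6}
    - {"delta_pos": [-0.307,0.108,0.455],"yaw": 0.0,"fingers": 0.6}
    - {"delta_pos": [-0.307,0.108,0.455],"yaw": 0.0,"fingers": 0.6}

```text
clock: 2.3
eef_pos: [0.4225, -0.1687, 0.0984]
tool_rot: [0.693, 0.72, -0.001, -0.003]
ft_force: [-0.6, -0.2, 0.0]
grip_width: 0.0514
grasp_force: 0.0
```

```bash
python3 go.py .426 -.176 .10 .025; python3 - <<'E'
from h import *
t=cam('top');s=cam('scene')
a=cv2.resize(t['image'][200:280,330:410],None,fx=5,fy=5,interpolation=2);b=cv2.resize(s['image'][130:210,320:400],None,fx=5,fy=5,interpolation=2)
cv2.imwrite('pics/g1.png',np.hstack([a,b])[:,:,::-1])
E
```

```text
t 2.3 p [ 0.4225 -0.1687  0.0984] psi 0.038 tilt [ 0.003 -0.006 -1.   ] F [-0.58 -0.23  0.03] w 0.0514 g 0.0 j [-0.38  0.27 -0.33  0.98  0.    1.15]
d [-0.0247  0.0106 -0.0055] yaw 0.0169
```

View pics/g1.png

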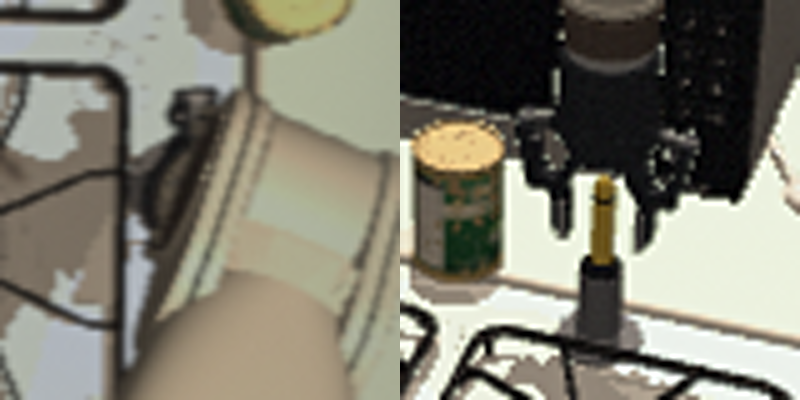

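The right half shows the yellow pen centred between the two open fingers, with the tips above the flange. The top view is blocked by the arm.

```bash
python3 go.py .426 -.176 .10 .025
```

```text
t 2.4 p [ 0.4249 -0.1701  0.1011] psi 0.038 tilt [ 0.001 -0.001 -1.   ] F [ 0.58 -0.72  0.25] w 0.0512 g 0.0 j [-0.38  0.26 -0.33  0.98  0.    1.15]
d [-0.0198  0.0029  0.0037] yaw 0.0165
```

jog_arm:
  deltas:
    - {"delta_pos": [-0.02,0.002,0.004],"yaw": 0.015,"fingers": 0.6}
    - {"delta_pos": [-0.02,0.002,0.004],"yaw": 0.015,"fingers": 0.6}
    - {"delta_pos": [-0.02,0.002,0.004],"yaw": 0.015,"fingers": 0.3}
    - {"delta_pos": [-0.02,0.002,0.004],"yaw": 0.015,"fingers": 0.1}
    - {"delta_pos": [-0.02,0.002,0.004],"yaw": 0.015,"fingers": 0.0}
    - {"delta_pos": [-0.02,0.002,0.004],"yaw": 0.015,"fingers": 0.0}
    - {"delta_pos": [-0.02,0.002,0.004],"yaw": 0.015,"fingers": 0.0}
    - {"delta_pos": [-0.02,0.002,0.004],"yaw": 0.015,"fingers": 0.0}
    - {"delta_pos": [-0.02,0.002,0.004],"yaw": 0.015,"fingers": 0.0}

```text
clock: 3.3
eef_pos: [0.426, -0.1775, 0.1001]
tool_rot: [0.698, 0.716, 0.0, 0.0]
ft_force: [-1.3, -0.5, 5.5]
grip_width: 0.0166
grasp_force: 58.8
```

```bash
python3 go.py .426 -.176 .10 .025; python3 go.py .45 -.05 .23 .025|tail -1
```

```text
t 3.3 p [ 0.426  -0.1775  0.1001] psi 0.024 tilt [-0.001  0.001 -1.   ] F [-1.25 -0.49  5.54] w 0.0166 g 58.83190378546715 j [-0.39  0.27 -0.32  0.98 -0.    1.15]
d [0.0052 0.0002 0.0005] yaw -0.0008
d [ 0.4228  0.0908 -0.433 ] yaw -0.0008
```

jog_arm:
  deltas:
    - {"delta_pos": [0,0,-0.1],"yaw": 0,"fingers": 0}
    - {"delta_pos": [0,0,-0.2],"yaw": 0,"fingers": 0}
    - {"delta_pos": [0,0,-0.3],"yaw": 0,"fingers": 0}
    - {"delta_pos": [0,0,-0.4],"yaw": 0,"fingers": 0}
    - {"delta_pos": [0,0,-0.47],"yaw": 0,"fingers": 0}
    - {"delta_pos": [0.2,0.1,-0.47],"yaw": 0,"fingers": 0}
    - {"delta_pos": [0.35,0.1,-0.47],"yaw": 0,"fingers": 0}
    - {"delta_pos": [0.5,0.1,-0.47],"yaw": 0,"fingers": 0}
    - {"delta_pos": [0.65,0.1,-0.47],"yaw": 0,"fingers": 0}
    - {"delta_pos": [0.8,0.15,-0.47],"yaw": 0,"fingers": 0}
    - {"delta_pos": [0.95,0.2,-0.47],"yaw": 0,"fingers": 0}
    - {"delta_pos": [0.95,0.2,-0.47],"yaw": 0,"fingers": 0}

```text
clock: 4.5
eef_pos: [0.4795, 0.1141, 0.2397]
tool_rot: [0.696, 0.718, 0.001, -0.001]
ft_force: [0.1, -0.1, -0.2]
grip_width: 0.0167
grasp_force: 58.6
```

```bash
python3 go.py .6 .245 .2 .025
```

```text
t 4.5 p [0.4795 0.1141 0.2397] psi 0.032 tilt [ 0.002  0.    -1.   ] F [ 0.07 -0.05 -0.18] w 0.0167 g 58.632418513298035 j [0.23 0.22 0.   1.35 0.   1.77]
d [0.4229 0.4154 0.1332] yaw 0.009
```

jog_arm:
  deltas:
    - {"delta_pos": [0.15,0.14,0.0],"yaw": 0.005,"fingers": 0}
    - {"delta_pos": [0.25,0.25,0.0],"yaw": 0.005,"fingers": 0}
    - {"delta_pos": [0.35,0.35,0.0],"yaw": 0.005,"fingers": 0}
    - {"delta_pos": [0.423,0.415,0.05],"yaw": 0.005,"fingers": 0}
    - {"delta_pos": [0.423,0.415,0.15],"yaw": 0.005,"fingers": 0}
    - {"delta_pos": [0.423,0.415,0.15],"yaw": 0.005,"fingers": 0}
    - {"delta_pos": [0.423,0.415,0.15],"yaw": 0.005,"fingers": 0}

```text
clock: 5.2
eef_pos: [0.5991, 0.2378, 0.1946]
tool_rot: [0.7, 0.714, -0.002, -0.001]
ft_force: [1.1, 0.2, 0.1]
grip_width: 0.0165
grasp_force: 58.8
```

```bash
python3 - <<'E'
from h import *
s=cam('scene');np.savez('s1.npz',**s)
b=cv2.resize(s['image'][170:270,235:335],None,fx=6,fy=6,interpolation=2)
cv2.imwrite('pics/p1.png',b[:,:,::-1])
w=world(s);h=cv2.cvtColor(s['image'],cv2.COLOR_RGB2HSV).astype(int)
m=(abs(w[...,0]-.6)<.03)&(abs(w[...,1]-.245)<.03)
for z in np.arange(.06,.2,.01):
    k=m&(abs(w[...,2]-z)<.005)
    if k.any(): v,u=np.nonzero(k);print(z.round(3),k.sum(),w[k].mean(0).round(3),u.mean().round(1),v.mean().round(1),h[k].mean(0).round())
E
python3 go.py .6 .245 .15 .025
```

```text
0.06 56 [0.591 0.242 0.061] 275.7 249.0 [ 22.  64. 124.]
0.07 19 [0.59  0.241 0.068] 276.1 247.4 [ 17.  92. 155.]
0.12 2 [0.596 0.243 0.121] 273.0 235.5 [ 22.  54. 138.]
0.13 2 [0.595 0.241 0.129] 273.5 233.5 [ 18.  65. 122.]
0.14 8 [0.594 0.243 0.139] 273.1 231.8 [ 18. 126. 101.]
0.15 8 [0.596 0.242 0.148] 272.5 229.4 [ 19. 115. 108.]
0.16 1 [0.593 0.25  0.162] 272.0 228.0 [ 17. 172.  49.]
0.17 39 [0.594 0.245 0.17 ] 272.4 224.9 [63. 66. 35.]
0.18 15 [0.597 0.247 0.18 ] 271.0 223.0 [ 43. 157.  81.]
0.19 11 [0.595 0.245 0.19 ] 271.5 220.5 [ 21. 168. 109.]
0.2 20 [0.597 0.247 0.2  ] 270.4 218.3 [22. 95. 85.]
t 5.25 p [0.6    0.238  0.1963] psi 0.02 tilt [-0. -0. -1.] F [-0.12  0.54  0.67] w 0.0165 g 58.762385845184326 j [ 0.38  0.55  0.38  1.4  -0.    1.93]
d [0.0232 0.0006 0.1545] yaw -0.0069
```

View pics/p1.png

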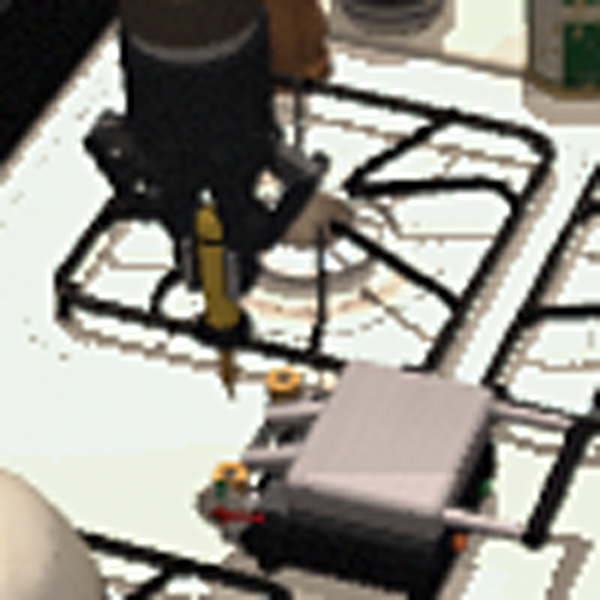

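The crop shows the pen held over the left port, with its tip at crop (232,393), which is scene (273.7,235.5). The port is below it at crop (230,472).

```bash
python3 - <<'E'
from h import *
d=np.load('s1.npz');s={k:d[k] for k in d.files}
def pr(p): q=s['R']@np.array(p)+s['t'];return (s['fx']*q[0]/q[2]+s['cx']).round(1),(s['fy']*q[1]/q[2]+s['cy']).round(1)
print('tip by ray',[ray(s,273.7,235,z).round(4) for z in(.112,.1163,.12)])
print('vertical axis expected',[pr((.6,.238,z)) for z in(.1163,.17,.25)],'seen',(273.7,235),(235+222/6,170+325/6),(235+208/6,170+210/6))
E
```

```text
tip by ray [array([0.5996, 0.2308, 0.112 ]), array([0.5975, 0.2348, 0.1163]), array([0.5956, 0.2383, 0.12  ])]
vertical axis expected [(np.float64(272.6), np.float64(235.5)), (np.float64(271.4), np.float64(223.3)), (np.float64(269.5), np.float64(204.2))] seen (273.7, 235) (272.0, 224.16666666666666) (269.6666666666667, 205.0)
```

jog_arm:
  deltas:
    - {"delta_pos": [0.023,0,0.0],"yaw": 0,"fingers": 0}
    - {"delta_pos": [0.023,0,0.05],"yaw": 0,"fingers": 0}
    - {"delta_pos": [0.023,0,0.1],"yaw": 0,"fingers": 0}
    - {"delta_pos": [0.023,0,0.14],"yaw": 0,"fingers": 0}
    - {"delta_pos": [0.023,0,0.152],"yaw": 0,"fingers": 0}
    - {"delta_pos": [0.023,0,0.16],"yaw": 0,"fingers": 0}
    - {"delta_pos": [0.023,0,0.166],"yaw": 0,"fingers": 0}
    - {"delta_pos": [0.023,0,0.17],"yaw": 0,"fingers": 0}
    - {"delta_pos": [0.023,0,0.17],"yaw": 0,"fingers": 0}

```text
clock: 6.15
eef_pos: [0.6001, 0.2459, 0.145]
tool_rot: [0.7, 0.714, 0.0, 0.0]
ft_force: [-0.3, 0.1, -1.0]
grip_width: 0.0168
grasp_force: 58.8
```

```bash
python3 go.py .6 .245 .144 .025
```

```text
t 6.15 p [0.6001 0.2459 0.145 ] psi 0.021 tilt [ 0.     0.001 -1.   ] F [-0.35  0.06 -0.95] w 0.0168 g 58.771995194256306 j [0.39 0.58 0.29 1.28 0.   1.94]
d [-0.0032 -0.0003  0.0032] yaw -0.0056
```

jog_arm:
  deltas:
    - {"delta_pos": [0,0,0.004],"yaw": 0,"fingers": 0}
    - {"delta_pos": [0,0,0.008],"yaw": 0,"fingers": 0}
    - {"delta_pos": [0,0,0.008],"yaw": 0,"fingers": 0}
    - {"delta_pos": [0,0,0.008],"yaw": 0,"fingers": 0}

```text
clock: 6.55
eef_pos: [0.6004, 0.2461, 0.1439]
tool_rot: [0.7, 0.714, 0.001, 0.0]
ft_force: [-1.3, 0.1, 5.8]
grip_width: 0.0168
grasp_force: 59.6
```

jog_arm:
  deltas:
    - {"delta_pos": [0,0,0.008],"yaw": 0,"fingers": 0}
    - {"delta_pos": [0,0,0.008],"yaw": 0,"fingers": 0}
    - {"delta_pos": [0,0,-0.05],"yaw": 0,"fingers": 0}
    - {"delta_pos": [0,0,-0.1],"yaw": 0,"fingers": 0}
    - {"delta_pos": [-0.1,0,-0.1],"yaw": 0,"fingers": 0}
    - {"delta_pos": [-0.2,0,-0.1],"yaw": 0,"fingers": 0}
    - {"delta_pos": [-0.265,0,-0.1],"yaw": 0,"fingers": 0}
    - {"delta_pos": [-0.265,0,-0.1],"yaw": 0,"fingers": 0}
    - {"delta_pos": [-0.265,0,-0.05],"yaw": 0,"fingers": 0}
    - {"delta_pos": [-0.265,0,-0.02],"yaw": 0,"fingers": 0}
    - {"delta_pos": [-0.265,0,-0.01],"yaw": 0,"fingers": 0}
    - {"delta_pos": [-0.265,0,-0.01],"yaw": 0,"fingers": 0}

```text
clock: 7.75
eef_pos: [0.6012, 0.1669, 0.1448]
tool_rot: [0.699, 0.715, -0.0, -0.0]
ft_force: [1.0, -0.1, -0.4]
grip_width: 0.0167
grasp_force: 58.8
```

```bash
python3 go.py .602 .167 .143 .025
```

```text
t 7.75 p [0.6012 0.1669 0.1448] psi 0.021 tilt [-0.    -0.001 -1.   ] F [ 1.01 -0.12 -0.43] w 0.0167 g 58.81613463163376 j [0.27 0.53 0.21 1.25 0.   1.82]
d [0.0001 0.0027 0.0059] yaw -0.0046
```

jog_arm:
  deltas:
    - {"delta_pos": [0,0.003,0.005],"yaw": 0,"fingers": 0}
    - {"delta_pos": [0,0.003,0.009],"yaw": 0,"fingers": 0}
    - {"delta_pos": [0,0.003,0.009],"yaw": 0,"fingers": 0}
    - {"delta_pos": [0,0.003,0.009],"yaw": 0,"fingers": 0}

```text
clock: 8.15
eef_pos: [0.6028, 0.1669, 0.1439]
tool_rot: [0.7, 0.714, 0.001, 0.0]
ft_force: [-0.7, 1.1, 5.9]
grip_width: 0.0164
grasp_force: 59.6
```

jog_arm:
  deltas:
    - {"delta_pos": [0,0,0.002],"yaw": 0,"fingers": 0}
    - {"delta_pos": [0,0,0.002],"yaw": 0,"fingers": 0}
    - {"delta_pos": [0,0,-0.1],"yaw": 0,"fingers": 0}
    - {"delta_pos": [0,0,-0.2],"yaw": 0,"fingers": 0}
    - {"delta_pos": [0,0,-0.32],"yaw": 0,"fingers": 0}
    - {"delta_pos": [-0.15,-0.1,-0.32],"yaw": 0,"fingers": 0}
    - {"delta_pos": [-0.3,-0.2,-0.32],"yaw": 0,"fingers": 0}
    - {"delta_pos": [-0.45,-0.3,-0.32],"yaw": 0,"fingers": 0}
    - {"delta_pos": [-0.6,-0.4,-0.32],"yaw": 0,"fingers": 0}
    - {"delta_pos": [-0.75,-0.5,-0.32],"yaw": 0,"fingers": 0}
    - {"delta_pos": [-0.9,-0.55,-0.32],"yaw": 0,"fingers": 0}
    - {"delta_pos": [-0.95,-0.57,-0.32],"yaw": 0,"fingers": 0}

```text
clock: 9.35
eef_pos: [0.4358, -0.1243, 0.2389]
tool_rot: [0.7, 0.714, -0.0, 0.001]
ft_force: [0.5, -0.9, 0.1]
grip_width: 0.0168
grasp_force: 58.9
```

```bash
python3 go.py .426 -.1775 .20 .025 .426 -.1775 .101 .025
```

```text
t 9.35 p [ 0.4358 -0.1243  0.2389] psi 0.019 tilt [-0.001  0.001 -1.   ] F [ 0.51 -0.87  0.08] w 0.0168 g 58.85822977870703 j [-0.28  0.14 -0.1   1.33 -0.    1.27]
d [-0.1765 -0.0362  0.1298] yaw -0.0078
d [-0.1762 -0.0364  0.4598] yaw -0.0078
```

jog_arm:
  deltas:
    - {"delta_pos": [-0.176,-0.036,0.1],"yaw": -0.008,"fingers": 0}
    - {"delta_pos": [-0.176,-0.036,0.13],"yaw": -0.008,"fingers": 0}
    - {"delta_pos": [-0.176,-0.036,0.13],"yaw": -0.008,"fingers": 0}
    - {"delta_pos": [-0.176,-0.036,0.13],"yaw": -0.008,"fingers": 0}
    - {"delta_pos": [-0.176,-0.036,0.13],"yaw": -0.008,"fingers": 0}

```text
clock: 9.85
eef_pos: [0.4285, -0.1744, 0.2004]
tool_rot: [0.697, 0.717, 0.0, 0.001]
ft_force: [0.1, 0.4, 0.1]
grip_width: 0.0167
grasp_force: 58.9
```

```bash
python3 go.py .426 -.1775 .103 .025;python3 - <<'E'
from h import *
s=cam('scene')
b=cv2.resize(s['image'][130:210,320:400],None,fx=6,fy=6,interpolation=2)
cv2.imwrite('pics/p2.png',b[:,:,::-1])
E
```

```text
t 9.85 p [ 0.4285 -0.1744  0.2004] psi 0.028 tilt [-0.     0.002 -1.   ] F [0.1  0.4  0.14] w 0.0167 g 58.87225762009621 j [-0.39  0.18 -0.15  1.24  0.    1.16]
d [-0.0099 -0.0092  0.3247] yaw 0.0042
```

View pics/p2.png

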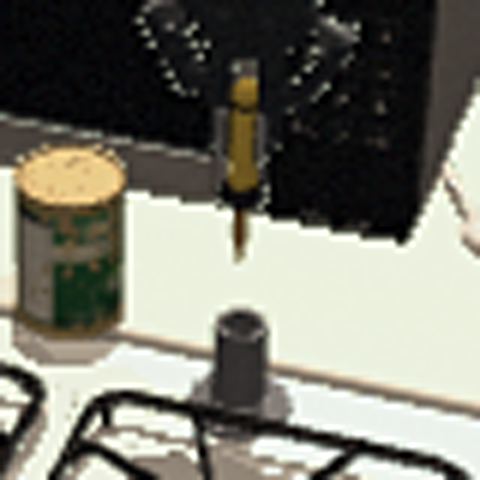

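The pen at crop (241,255) hangs over the empty stand mouth at crop (243,320).

```bash
python3 - <<'E'
from h import *
d=np.load('s1.npz');s={k:d[k] for k in d.files}
print('mouth',ray(s,320+242.5/6,130+321/6,.07),'tip',ray(s,320+239/6,130+262/6,.12))
E
```

```text
mouth [ 0.42279232 -0.17738061  0.07      ] tip [ 0.42535249 -0.17197659  0.12      ]
```

jog_arm:
  deltas:
    - {"delta_pos": [-0.008,-0.008,0.0],"yaw": 0,"fingers": 0}
    - {"delta_pos": [-0.008,-0.008,0.08],"yaw": 0,"fingers": 0}
    - {"delta_pos": [-0.008,-0.008,0.13],"yaw": 0,"fingers": 0}
    - {"delta_pos": [-0.008,-0.008,0.13],"yaw": 0,"fingers": 0}

```text
clock: 10.3
eef_pos: [0.424, -0.1765, 0.159]
tool_rot: [0.697, 0.717, -0.001, -0.002]
ft_force: [0.1, 0.6, -1.0]
grip_width: 0.0164
grasp_force: 58.9
```

jog_arm:
  deltas:
    - {"delta_pos": [0,0,0.07],"yaw": 0,"fingers": 0}
    - {"delta_pos": [0,0,0.13],"yaw": 0,"fingers": 0}
    - {"delta_pos": [0,0,0.17],"yaw": 0,"fingers": 0}
    - {"delta_pos": [0,0,0.19],"yaw": 0,"fingers": 0}
    - {"delta_pos": [0,0,0.197],"yaw": 0,"fingers": 0}
    - {"delta_pos": [0,0,0.197],"yaw": 0,"fingers": 0}

```text
clock: 10.9
eef_pos: [0.4258, -0.1776, 0.1021]
tool_rot: [0.697, 0.717, 0.0, 0.0]
ft_force: [0.3, -0.1, 0.4]
grip_width: 0.0167
grasp_force: 58.9
```

```bash
python3 go.py .426 -.1775 .10 .025
```

```text
t 10.9 p [ 0.4258 -0.1776  0.1021] psi 0.027 tilt [-0.     0.001 -1.   ] F [ 0.33 -0.06  0.42] w 0.0167 g 58.87778755277395 j [-0.4   0.27 -0.32  0.98 -0.    1.15]
d [0.0004 0.0006 0.0068] yaw 0.0028
```

Down 1.5 mm more, then release. I'm opening only partway, so the fingers clear the pen evenly.

jog_arm:
  deltas:
    - {"delta_pos": [0,0,0.006],"yaw": 0,"fingers": 0}
    - {"delta_pos": [0,0,0.006],"yaw": 0,"fingers": 0}
    - {"delta_pos": [0,0,0.006],"yaw": 0,"fingers": 0.4}
    - {"delta_pos": [0,0,0.006],"yaw": 0,"fingers": 0.55}
    - {"delta_pos": [0,0,0.006],"yaw": 0,"fingers": 0.55}
    - {"delta_pos": [0,0,0.006],"yaw": 0,"fingers": 0.55}
    - {"delta_pos": [0,0,0.006],"yaw": 0,"fingers": 0.55}
    - {"delta_pos": [0,0,0.006],"yaw": 0,"fingers": 0.55}
    - {"delta_pos": [0,0,0.006],"yaw": 0,"fingers": 0.55}

```text
clock: 11.8
eef_pos: [0.4253, -0.1775, 0.0996]
tool_rot: [0.698, 0.717, -0.0, -0.0]
ft_force: [0.4, -0.3, -0.8]
grip_width: 0.0471
grasp_force: 0.0
```

jog_arm:
  deltas:
    - {"delta_pos": [0,0,-0.06],"yaw": 0,"fingers": 0.55}
    - {"delta_pos": [0,0,-0.15],"yaw": 0,"fingers": 0.55}
    - {"delta_pos": [0,0,-0.3],"yaw": 0,"fingers": 0.55}
    - {"delta_pos": [0,0,-0.4],"yaw": 0,"fingers": 0.55}
    - {"delta_pos": [0.2,0,-0.4],"yaw": 0,"fingers": 0.55}
    - {"delta_pos": [0.35,0,-0.4],"yaw": 0,"fingers": 0.55}
    - {"delta_pos": [0.5,0,-0.4],"yaw": 0,"fingers": 0.55}
    - {"delta_pos": [0.65,0,-0.4],"yaw": 0,"fingers": 0.55}
    - {"delta_pos": [0.8,0,-0.4],"yaw": 0,"fingers": 0.55}
    - {"delta_pos": [0.95,0,-0.4],"yaw": 0,"fingers": 0.55}
    - {"delta_pos": [0.95,0,-0.4],"yaw": 0,"fingers": 0.55}

```text
clock: 12.9
eef_pos: [0.4173, 0.112, 0.2197]
tool_rot: [0.695, 0.719, 0.001, -0.0]
ft_force: [-0.6, -0.0, -0.7]
grip_width: 0.0474
grasp_force: 0.0
```

```bash
python3 go.py .424 .200 .10 .025;python3 - <<'E'
from h import *
s=cam('scene');t=cam('top')
a=cv2.resize(t['image'][210:260,340:390],None,fx=8,fy=8,interpolation=2);b=cv2.resize(s['image'][150:200,335:385],None,fx=8,fy=8,interpolation=2)
cv2.imwrite('pics/p3.png',np.hstack([a,b])[:,:,::-1])
h=cv2.cvtColor(t['image'],cv2.COLOR_RGB2HSV).astype(int);m=(h[...,0]>20)&(h[...,0]<36)&(h[...,1]>120)&(h[...,2]>80);v,u=np.nonzero(m[225:255,355:385]);print('yellow top',u.mean()+355,v.mean()+225)
E
```

```text
t 12.9 p [0.4173 0.112  0.2197] psi 0.035 tilt [ 0.002  0.001 -1.   ] F [-0.58 -0.03 -0.69] w 0.0474 g 0.0 j [ 0.26  0.11 -0.18  1.27  0.    1.8 ]
d [0.2916 0.0324 0.3994] yaw 0.0129
yellow top 370.0 238.70833333333334
```

View pics/p3.png

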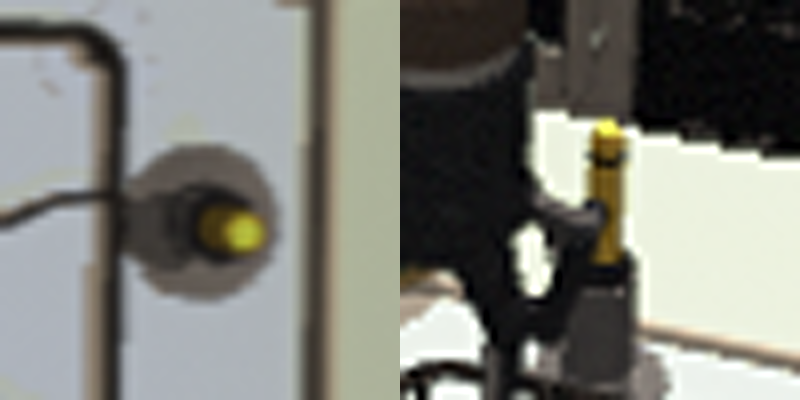

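The pen stands upright in its stand at top pixel (370,238.7), the same place as at the start. Next, the bar.

jog_arm:
  deltas:
    - {"delta_pos": [0.15,0.02,0.0],"yaw": 0.01,"fingers": 0.42}
    - {"delta_pos": [0.29,0.031,0.1],"yaw": 0.01,"fingers": 0.42}
    - {"delta_pos": [0.29,0.031,0.25],"yaw": 0.01,"fingers": 0.42}
    - {"delta_pos": [0.29,0.031,0.35],"yaw": 0.01,"fingers": 0.42}
    - {"delta_pos": [0.29,0.031,0.35],"yaw": 0.01,"fingers": 0.42}
    - {"delta_pos": [0.29,0.031,0.35],"yaw": 0.01,"fingers": 0.42}
    - {"delta_pos": [0.29,0.031,0.35],"yaw": 0.01,"fingers": 0.42}

```text
clock: 13.7
eef_pos: [0.4264, 0.1943, 0.1166]
tool_rot: [0.701, 0.713, 0.002, 0.001]
ft_force: [0.8, 0.1, 0.5]
grip_width: 0.0358
grasp_force: 0.0
```

```bash
python3 go.py .4235 .200 .053 .025
```

```text
t 13.7 p [0.4264 0.1943 0.1166] psi 0.017 tilt [ 0.001  0.003 -1.   ] F [0.78 0.09 0.53] w 0.0358 g 0.0 j [ 0.43  0.26 -0.28  1.02 -0.    1.98]
d [ 0.019  -0.0102  0.212 ] yaw -0.0102
```

jog_arm:
  deltas:
    - {"delta_pos": [0.015,-0.01,0.0],"yaw": -0.01,"fingers": 0.42}
    - {"delta_pos": [0.015,-0.01,0.07],"yaw": -0.01,"fingers": 0.42}
    - {"delta_pos": [0.015,-0.01,0.14],"yaw": -0.01,"fingers": 0.42}
    - {"delta_pos": [0.015,-0.01,0.19],"yaw": -0.01,"fingers": 0.42}
    - {"delta_pos": [0.015,-0.01,0.21],"yaw": -0.01,"fingers": 0.42}
    - {"delta_pos": [0.015,-0.01,0.21],"yaw": -0.01,"fingers": 0.42}
    - {"delta_pos": [0.015,-0.01,0.21],"yaw": -0.01,"fingers": 0.42}

```text
clock: 14.4
eef_pos: [0.4223, 0.1995, 0.0527]
tool_rot: [0.698, 0.717, 0.001, 0.0]
ft_force: [-0.2, -0.7, -0.8]
grip_width: 0.0359
grasp_force: 0.0
```

```bash
python3 go.py .4235 .200 .053 .025
```

```text
t 14.4 p [0.4223 0.1995 0.0527] psi 0.027 tilt [ 0.001  0.002 -1.   ] F [-0.21 -0.74 -0.83] w 0.0359 g 0.0 j [ 0.44  0.34 -0.37  0.86  0.    1.99]
d [ 0.0016  0.0039 -0.0009] yaw 0.0025
```

Close on the bar.

jog_arm:
  deltas:
    - {"delta_pos": [0,0.003,0],"yaw": 0,"fingers": 0.25}
    - {"delta_pos": [0,0.003,0],"yaw": 0,"fingers": 0.15}
    - {"delta_pos": [0,0.003,0],"yaw": 0,"fingers": 0}
    - {"delta_pos": [0,0.003,0],"yaw": 0,"fingers": 0}
    - {"delta_pos": [0,0.003,0],"yaw": 0,"fingers": 0}
    - {"delta_pos": [0,0.003,0],"yaw": 0,"fingers": 0}
    - {"delta_pos": [0,0.003,0],"yaw": 0,"fingers": 0}

```text
clock: 15.1
eef_pos: [0.4237, 0.1995, 0.0528]
tool_rot: [0.698, 0.717, 0.001, 0.001]
ft_force: [0.9, -0.7, 4.9]
grip_width: 0.012
grasp_force: 58.5
```

```bash
python3 go.py .4235 .200 .053 .025; cat > arc.py <<'E'
# rows of (tool y, tool z) shifts in move units from lid angle a0 to a1, n rows
import sys,numpy as np
a0,a1,n=float(sys.argv[1]),float(sys.argv[2]),int(sys.argv[3])
f=lambda a:np.array([-np.cos(a+.134),-np.sin(a+.134)])*.1796/.3
print([(f(a)-f(a0)).round(4).tolist() for a in np.linspace(a0,a1,n+1)[1:]])
E
for k in "0 .2 12" ".2 .44 12" ".44 .68 12" ".68 .92 12" ".92 1.16 12" "1.16 1.33 10"; do python3 arc.py $k; done
```

```text
t 15.1 p [0.4237 0.1995 0.0528] psi 0.027 tilt [ 0.001  0.003 -1.   ] F [ 0.9  -0.74  4.92] w 0.012 g 58.48510265350342 j [ 0.44  0.34 -0.37  0.86 -0.    1.98]
d [ 0.0017 -0.0007 -0.0008] yaw 0.0023
[[0.0014, -0.0099], [0.003, -0.0197], [0.0047, -0.0296], [0.0066, -0.0393], [0.0087, -0.0491], [0.0109, -0.0588], [0.0133, -0.0685], [0.0159, -0.0782], [0.0186, -0.0878], [0.0215, -0.0973], [0.0245, -0.1068], [0.0277, -0.1163]]
[[0.004, -0.0113], [0.0083, -0.0225], [0.0128, -0.0336], [0.0175, -0.0446], [0.0224, -0.0555], [0.0276, -0.0663], [0.0329, -0.077], [0.0385, -0.0876], [0.0443, -0.0981], [0.0503, -0.1085], [0.0565, -0.1187], [0.0629, -0.1288]]
[[0.0066, -0.01], [0.0134, -0.0198], [0.0204, -0.0296], [0.0276, -0.0391], [0.035, -0.0486], [0.0425, -0.0578], [0.0503, -0.067], [0.0582, -0.0759], [0.0663, -0.0848], [0.0746, -0.0934], [0.0831, -0.1019], [0.0917, -0.1102]]
[[0.0088, -0.0081], [0.0177, -0.0161], [0.0268, -0.0239], [0.0361, -0.0315], [0.0455, -0.0389], [0.0551, -0.0461], [0.0648, -0.0531], [0.0746, -0.0599], [0.0846, -0.0666], [0.0947, -0.073], [0.1049, -0.0792], [0.1152, -0.0852]]
[[0.0105, -0.0058], [0.0211, -0.0114], [0.0317, -0.0168], [0.0425, -0.022], [0.0534, -0.0269], [0.0644, -0.0317], [0.0755, -0.0362], [0.0867, -0.0405], [0.098, -0.0445], [0.1093, -0.0484], [0.1207, -0.052], [0.1322, -0.0554]]
[[0.0098, -0.0027], [0.0197, -0.0052], [0.0296, -0.0076], [0.0395, -0.0098], [0.0495, -0.0118], [0.0595, -0.0137], [0.0695, -0.0153], [0.0796, -0.0169], [0.0897, -0.0182], [0.0998, -0.0194]]
```

The bar is gripped, so I'll swing the lid at 0.2 rad/s.

jog_arm:
  deltas:
    - {"delta_pos": [0,0.0014,-0.01],"yaw": 0,"fingers": 0}
    - {"delta_pos": [0,0.003,-0.02],"yaw": 0,"fingers": 0}
    - {"delta_pos": [0,0.0047,-0.03],"yaw": 0,"fingers": 0}
    - {"delta_pos": [0,0.0066,-0.039],"yaw": 0,"fingers": 0}
    - {"delta_pos": [0,0.0087,-0.049],"yaw": 0,"fingers": 0}
    - {"delta_pos": [0,0.011,-0.059],"yaw": 0,"fingers": 0}
    - {"delta_pos": [0,0.013,-0.0685],"yaw": 0,"fingers": 0}
    - {"delta_pos": [0,0.016,-0.078],"yaw": 0,"fingers": 0}
    - {"delta_pos": [0,0.0186,-0.088],"yaw": 0,"fingers": 0}
    - {"delta_pos": [0,0.0215,-0.097],"yaw": 0,"fingers": 0}
    - {"delta_pos": [0,0.0245,-0.107],"yaw": 0,"fingers": 0}
    - {"delta_pos": [0,0.028,-0.116],"yaw": 0,"fingers": 0}

```text
clock: 16.3
eef_pos: [0.431, 0.1997, 0.0861]
tool_rot: [0.697, 0.717, 0.0, -0.0]
ft_force: [4.0, 2.5, -6.1]
grip_width: 0.0119
grasp_force: 58.3
```

```bash
cat > ang.py <<'E'
from h import *
o=bot.get_obs(); p=o['eef_pos']; dx,dz=(.6015-p[0]), p[2]+.019-.048
print(o['clock'],p.round(4),'F',o['ft_force'].round(1),'r',np.hypot(dx,dz).round(4),'lid',(np.arctan2(dz,dx)-.134).round(3),'w',o['grip_width'])
E
python3 ang.py
```

```text
16.3 [0.431  0.1997 0.0861] F [ 4.   2.5 -6.1] r 0.1798 lid 0.189 w 0.011902510356189827
```

Forces are small and the radius matches. Next segments.

jog_arm:
  deltas:
    - {"delta_pos": [0,0.004,-0.0113],"yaw": 0,"fingers": 0}
    - {"delta_pos": [0,0.0083,-0.0225],"yaw": 0,"fingers": 0}
    - {"delta_pos": [0,0.0128,-0.0336],"yaw": 0,"fingers": 0}
    - {"delta_pos": [0,0.0175,-0.0446],"yaw": 0,"fingers": 0}
    - {"delta_pos": [0,0.0224,-0.0555],"yaw": 0,"fingers": 0}
    - {"delta_pos": [0,0.0276,-0.0663],"yaw": 0,"fingers": 0}
    - {"delta_pos": [0,0.033,-0.077],"yaw": 0,"fingers": 0}
    - {"delta_pos": [0,0.0385,-0.0876],"yaw": 0,"fingers": 0}
    - {"delta_pos": [0,0.0443,-0.098],"yaw": 0,"fingers": 0}
    - {"delta_pos": [0,0.05,-0.1085],"yaw": 0,"fingers": 0}
    - {"delta_pos": [0,0.0565,-0.1187],"yaw": 0,"fingers": 0}
    - {"delta_pos": [0,0.063,-0.129],"yaw": 0,"fingers": 0}

```text
clock: 17.5
eef_pos: [0.4483, 0.2001, 0.125]
tool_rot: [0.697, 0.717, -0.001, -0.001]
ft_force: [-0.8, 5.2, -5.5]
grip_width: 0.0119
grasp_force: 58.3
```

jog_arm:
  deltas:
    - {"delta_pos": [0,0.0066,-0.01],"yaw": 0,"fingers": 0}
    - {"delta_pos": [0,0.0134,-0.02],"yaw": 0,"fingers": 0}
    - {"delta_pos": [0,0.0204,-0.0296],"yaw": 0,"fingers": 0}
    - {"delta_pos": [0,0.0276,-0.039],"yaw": 0,"fingers": 0}
    - {"delta_pos": [0,0.035,-0.0486],"yaw": 0,"fingers": 0}
    - {"delta_pos": [0,0.0425,-0.058],"yaw": 0,"fingers": 0}
    - {"delta_pos": [0,0.05,-0.067],"yaw": 0,"fingers": 0}
    - {"delta_pos": [0,0.058,-0.076],"yaw": 0,"fingers": 0}
    - {"delta_pos": [0,0.0663,-0.0848],"yaw": 0,"fingers": 0}
    - {"delta_pos": [0,0.0746,-0.0934],"yaw": 0,"fingers": 0}
    - {"delta_pos": [0,0.083,-0.102],"yaw": 0,"fingers": 0}
    - {"delta_pos": [0,0.0917,-0.11],"yaw": 0,"fingers": 0}

```text
clock: 18.7
eef_pos: [0.4727, 0.2009, 0.158]
tool_rot: [0.697, 0.717, -0.003, -0.004]
ft_force: [-10.2, 5.6, 3.9]
grip_width: 0.0117
grasp_force: 58.4
```

```bash
python3 ang.py
```

```text
18.7 [0.4727 0.2009 0.158 ] F [-10.2   5.6   3.9] r 0.1823 lid 0.652 w 0.011743422709147898
```

jog_arm:
  deltas:
    - {"delta_pos": [0.001,0.0068,-0.01],"yaw": 0,"fingers": 0}
    - {"delta_pos": [0.002,0.0147,-0.019],"yaw": 0,"fingers": 0}
    - {"delta_pos": [0.003,0.0228,-0.027],"yaw": 0,"fingers": 0}
    - {"delta_pos": [0.004,0.0311,-0.0345],"yaw": 0,"fingers": 0}
    - {"delta_pos": [0.004,0.0405,-0.042],"yaw": 0,"fingers": 0}
    - {"delta_pos": [0.004,0.05,-0.049],"yaw": 0,"fingers": 0}
    - {"delta_pos": [0.004,0.06,-0.056],"yaw": 0,"fingers": 0}
    - {"delta_pos": [0.004,0.07,-0.063],"yaw": 0,"fingers": 0}
    - {"delta_pos": [0.004,0.08,-0.0696],"yaw": 0,"fingers": 0}
    - {"delta_pos": [0.004,0.09,-0.076],"yaw": 0,"fingers": 0}
    - {"delta_pos": [0.004,0.1,-0.0822],"yaw": 0,"fingers": 0}
    - {"delta_pos": [0.004,0.11,-0.0882],"yaw": 0,"fingers": 0}

```text
clock: 19.9
eef_pos: [0.5053, 0.2019, 0.186]
tool_rot: [0.697, 0.717, -0.003, -0.003]
ft_force: [-11.6, 1.6, 12.7]
grip_width: 0.012
grasp_force: 58.4
```

```bash
python3 ang.py
```

```text
19.9 [0.5053 0.2019 0.186 ] F [-11.6   1.6  12.7] r 0.1841 lid 0.887 w 0.011978134876524934
```

```bash
cat > plane.py <<'E'
from h import *
for n in('scene','top'):
    c=cam(n); w=world(c); h=cv2.cvtColor(c['image'],cv2.COLOR_RGB2HSV)
    # steel lid faces: points in the swing zone, radius 30..120 mm from the hinge, across |y|<50 mm
    d=w-np.array([.6015,.2065,.048]); r=np.hypot(d[...,0],d[...,2])
    m=(r>.04)&(r<.135)&(abs(d[...,1])<.05)&(d[...,2]>.02)&(h[...,2]>90)
    p=w[m]
    if len(p)<40: print(n,len(p));continue
    q=p
    for _ in range(6):
        ce=q.mean(0);N=np.linalg.svd(q-ce,full_matrices=False)[2][2];N*=np.sign(N[2]) or 1
        q=p[abs((p-ce)@N)<.006]
    print(n,len(p),len(q),'c',ce.round(3),'N',N.round(3),'angle',np.arctan2(-N[0],N[2]).round(3), np.arctan2(N[0],N[2]).round(3))
E
python3 plane.py; python3 ang.py
```

```text
scene 253 207 c [0.566 0.211 0.142] N [0.739 0.034 0.673] angle -0.832 0.832
top 402 364 c [0.578 0.192 0.132] N [0.758 0.029 0.652] angle -0.86 0.86
20.0 [0.5064 0.202  0.1867] F [-12.1   0.2  12.4] r 0.1841 lid 0.894 w 0.01208392716575529
```

jog_arm:
  deltas:
    - {"delta_pos": [0,0.0102,-0.006],"yaw": 0,"fingers": 0}
    - {"delta_pos": [0,0.0206,-0.012],"yaw": 0,"fingers": 0}
    - {"delta_pos": [0,0.031,-0.0175],"yaw": 0,"fingers": 0}
    - {"delta_pos": [0,0.0415,-0.023],"yaw": 0,"fingers": 0}
    - {"delta_pos": [0,0.052,-0.028],"yaw": 0,"fingers": 0}
    - {"delta_pos": [0,0.063,-0.0325],"yaw": 0,"fingers": 0}
    - {"delta_pos": [0,0.074,-0.037],"yaw": 0,"fingers": 0}
    - {"delta_pos": [0,0.085,-0.0415],"yaw": 0,"fingers": 0}
    - {"delta_pos": [0,0.096,-0.0455],"yaw": 0,"fingers": 0}
    - {"delta_pos": [0,0.107,-0.049],"yaw": 0,"fingers": 0}
    - {"delta_pos": [0,0.1185,-0.0525],"yaw": 0,"fingers": 0}
    - {"delta_pos": [0,0.13,-0.056],"yaw": 0,"fingers": 0}

```text
clock: 21.2
eef_pos: [0.5467, 0.2032, 0.2047]
tool_rot: [0.697, 0.717, -0.001, -0.001]
ft_force: [-8.8, 0.5, 13.5]
grip_width: 0.0119
grasp_force: 62.5
```

```bash
python3 ang.py; python3 plane.py
```

```text
21.2 [0.5467 0.2032 0.2047] F [-8.8  0.5 13.5] r 0.184 lid 1.135 w 0.011853120933886513
scene 74 68 c [0.568 0.219 0.17 ] N [-0.335 -0.022  0.942] angle 0.342 -0.342
top 120 91 c [0.588 0.18  0.159] N [ 0.885 -0.01   0.466] angle -1.086 1.086
```

jog_arm:
  deltas:
    - {"delta_pos": [0,0.012,-0.0045],"yaw": 0,"fingers": 0}
    - {"delta_pos": [0,0.024,-0.0085],"yaw": 0,"fingers": 0}
    - {"delta_pos": [0,0.036,-0.012],"yaw": 0,"fingers": 0}
    - {"delta_pos": [0,0.048,-0.015],"yaw": 0,"fingers": 0}
    - {"delta_pos": [0,0.06,-0.018],"yaw": 0,"fingers": 0}
    - {"delta_pos": [0,0.071,-0.02],"yaw": 0,"fingers": 0}
    - {"delta_pos": [0,0.081,-0.022],"yaw": 0,"fingers": 0}
    - {"delta_pos": [0,0.091,-0.0235],"yaw": 0,"fingers": 0}
    - {"delta_pos": [0,0.1,-0.0245],"yaw": 0,"fingers": 0}
    - {"delta_pos": [0,0.107,-0.025],"yaw": 0,"fingers": 0}
    - {"delta_pos": [0,0.107,-0.025],"yaw": 0,"fingers": 0}
    - {"delta_pos": [0,0.107,-0.025],"yaw": 0,"fingers": 0}

```text
clock: 22.5
eef_pos: [0.5814, 0.2043, 0.2105]
tool_rot: [0.698, 0.717, 0.001, 0.001]
ft_force: [-1.5, 2.2, 6.3]
grip_width: 0.0117
grasp_force: 64.3
```

```bash
python3 ang.py; python3 plane.py; python3 - <<'E'
from h import *
s=cam('scene');np.savez('s2.npz',**s)
b=cv2.resize(s['image'][185:275,245:335],None,fx=6.5,fy=6.5,interpolation=2)
cv2.imwrite('pics/f1.png',b[:,:,::-1])
E
```

```text
22.5 [0.5814 0.2043 0.2105] F [-1.5  2.2  6.3] r 0.1826 lid 1.327 w 0.01171470453707259
scene 93 62 c [0.586 0.213 0.168] N [0.995 0.015 0.095] angle -1.475 1.475
top 42 42 c [0.601 0.177 0.177] N [-0.194 -0.066  0.979] angle 0.196 -0.196
```

View pics/f1.png

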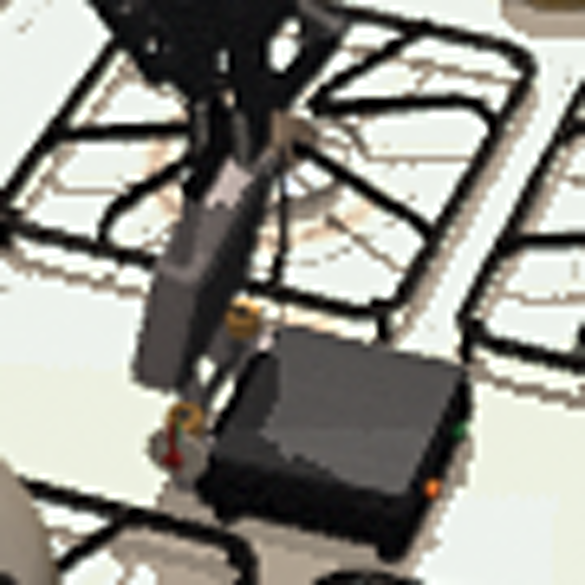

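The red pointer runs from crop (175,460) up to (172,422) toward the green mark, and the lid stands just short of upright. I'll check its angle numerically.

```bash
python3 - <<'E'
from h import *
d=np.load('s2.npz');s={k:d[k] for k in d.files}
h=cv2.cvtColor(s['image'],cv2.COLOR_RGB2HSV).astype(int)
m=((h[...,0]<8)|(h[...,0]>172))&(h[...,1]>110)&(h[...,2]>60)
m[:, :262]=0;m[:,282:]=0;m[:240]=0;m[262:]=0
v,u=np.nonzero(m);wt=h[v,u,1]/255.
P=[]
o=-s['R'].T@s['t']
for a,b in zip(u,v):
    r=s['R'].T@np.array([(a-s['cx'])/s['fx'],(b-s['cy'])/s['fy'],1]);k=(.270-o[1])/r[1];P.append((o+k*r)[[0,2]])
P=np.array(P);print(len(P),P.mean(0),[P.min(0),P.max(0)])
q=P-P.mean(0);D=np.linalg.svd(q)[2][0];D*=np.sign(D[1]);print('pointer dir',D,'lean rearward rad',np.arctan2(D[0],D[1]))
E
python3 ang.py
```

```text
10 [0.59538887 0.06216578] [array([0.59202696, 0.05163347]), array([0.60020905, 0.07688928])]
pointer dir [-0.13541347  0.99078918] lean rearward rad -0.13583076773326955
22.65 [0.5814 0.2043 0.2105] F [-1.9  0.9  5.9] r 0.1826 lid 1.326 w 0.011684657802681114
```

jog_arm:
  deltas:
    - {"delta_pos": [0,0.001,0],"yaw": 0,"fingers": 0}
    - {"delta_pos": [0,0.001,0],"yaw": 0,"fingers": 0}
    - {"delta_pos": [0,0.001,0],"yaw": 0,"fingers": 0}
    - {"delta_pos": [0,0.001,0],"yaw": 0,"fingers": 0}
    - {"delta_pos": [0,0.001,0],"yaw": 0,"fingers": 0}
    - {"delta_pos": [0,0.001,0],"yaw": 0,"fingers": 0}
    - {"delta_pos": [0,0.001,0],"yaw": 0,"fingers": 0}
    - {"delta_pos": [0,0.001,0],"yaw": 0,"fingers": 0}

```text
clock: 23.45
eef_pos: [0.5815, 0.2043, 0.2106]
tool_rot: [0.698, 0.717, 0.0, 0.001]
ft_force: [-2.0, 0.5, 6.2]
grip_width: 0.0115
grasp_force: 64.3
```

```bash
python3 ang.py
```

```text
23.45 [0.5815 0.2043 0.2106] F [-2.   0.5  6.2] r 0.1826 lid 1.327 w 0.011533403376440404
```

```bash
python3 - <<'E'
from h import *
d=np.load('s2.npz');s={k:d[k] for k in d.files}
w=world(s)
m=(w[...,1]>.25)&(w[...,1]<.272)&(w[...,2]>.09)&(w[...,2]<.19)&(abs(w[...,0]-.59)<.05)
p=w[m][:,[0,2]].astype(np.float32);r=cv2.minAreaRect(p);print(len(p),r)
D=np.linalg.svd(p-p.mean(0))[2][0];D*=np.sign(D[1]);print('end face lean',np.arctan2(D[0],D[1]),'lid',np.pi/2+np.arctan2(D[0],D[1]))
m=(w[...,1]>.16)&(w[...,1]<.25)&(w[...,2]>.09)&(w[...,2]<.165)&(abs(w[...,0]-.585)<.05)
p=w[m];c=cv2.fitLine(p[:,[0,2]].astype(np.float32),cv2.DIST_HUBER,0,.01,.01).ravel();print(len(p),'underside',c,'lid',np.arctan2(abs(c[1]),-c[0]*np.sign(c[1])))
E
```

```text
173 ((0.596642255783081, 0.13963624835014343), (0.029746267944574356, 0.1022193506360054), 13.828815460205078)
end face lean -0.24113356 lid 1.3296628
88 underside [ 0.24766898 -0.9688447   0.58629966  0.12790726] lid 1.3205228
```

Three independent measures put the lid at 1.32–1.33 rad, and it isn't moving. Handing in.

```bash
python3 -c "
from workcell import bot
print(bot.job_done())"
```

```text
the job is handed in; nothing more can be done
None
```

I touched the pen to both oil ports, put it back upright in its stand, and handed the job in with the bar gripped and the lid held still at about 1.33 rad; the hand-in returned no verdict, so I can't say how it was judged.

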